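# Start the dryer from the pay console

### The job

Start the dryer at the pay console on the counter, in this order: press down the raised, orange-striped end of the white rocker until it is tipped right over, then push the blue tab of the coin slide straight in, all the way to the coin box, then press the green key right down, hold it down for two seconds and let it come up again. Use the closed fingers as you would a fingertip: nothing is to be gripped or lifted, the red and yellow keys must not be pressed, the rocker must stay tipped and the slide must stay in, and everything else on the counter stays where it is.

Things in the scene. Friction and masses are not known exactly. Their poses are not given: they have to be found in the camera images.
- console: low fixed console, white slab with black deck, 270 (x) x 380 (y) x 30 mm; origin on the counter, 20 mm nearer the robot than the slab's centre; x axis points away from the robot. Coin chute in the middle; rocker and green, red and yellow keys stand on four places 50 mm before/behind and 110 mm left/right of the origin, swapping places from run to run.
- rocker (a joint): white paddle rocker, 70 x 36 x 8 mm, in a grey housing 84 x 50 x 13 mm, pivoting about its middle 18 mm above the deck. 0 rad: off, orange-striped end raised; 0.44 rad: tipped right over, striped end down level with the housing. No spring: friction (0.05 N m) keeps it where it is left; pressing takes 2 to 5 N.
- rocker_on (a point): centre of the orange stripe on the rocker's top face, where to press, 26 mm from the pivot; about 28 mm above the deck when raised, 16 mm when tipped over. It lies on the side of the pivot away from the robot (+x of the console, give or take 0.2 rad).
- slide (a joint): coin slide: aluminium tray with brass coins and an upright blue tab, sliding along the console's +x, away from the robot. 0: fully out; 0.045 m: fully home against its stop, tab 3 mm from the white coin box; starts between 0 and 0.010. Friction about 3 N, no spring: it stays where it is left.
- slide_face (a point): centre of the near face of the blue tab, the face to push; its x axis is the pushing direction. Tab 10 mm thick, 48 mm wide, 28 mm tall, 8 to 36 mm above the deck; this point is 22 mm above the deck. Under and before it lies a steel guide plate, 6 mm thick. The coin box behind is 80 mm wide and 46 mm tall above the deck.
- start (a joint): travel of the green key: 0 up, 0.006 m right down; a spring returns it, fully down takes 5 N
- start_top (a point): green round key, 32 mm across, axis upright; the point is the centre of its top face (22 mm above the console's deck when up), in a grey housing 48 mm across and 12 mm tall
- cancel (a joint): travel of the red key, not to be pressed: 0 up, 0.006 m right down
- cancel_top (a point): red round key, 32 mm across, axis upright; the point is the centre of its top face (22 mm above the console's deck when up), in a grey housing 48 mm across and 12 mm tall
- delicate (a joint): travel of the yellow key, not to be pressed: 0 up, 0.006 m right down
- delicate_top (a point): yellow round key, 32 mm across, axis upright; the point is the centre of its top face (22 mm above the console's deck when up), in a grey housing 48 mm across and 12 mm tall
- tokens: loose brass stack of tokens, 26 mm across, 32 mm tall, standing on the console near its right edge; origin under its centre. Leave alone.
- tin: loose amber jar, 48 mm across, 60 mm tall, standing on the console's far edge, behind the coin box; origin under its centre. Leave alone.
- detergent: loose blue detergent bottle, 80 mm across, 200 mm tall, right of the console; origin under its centre. Leave alone.
- spray: loose white bottle with red cap, 60 mm across, 170 mm tall, left of the console; origin under its centre. Leave alone.
- scoop: loose clear measuring mug, 70 mm across, 70 mm tall, left of the console; origin under its centre. Leave alone.
- sheets: loose cardboard box, 70 x 130 x 90 mm, beyond and left of the console; origin under its centre. Leave alone.
- brush: loose brush lying on the counter right of the console, along its x axis; origin on its underside. Leave alone.

How it is judged:
By the outcome, as a careful person would: the job done as asked, in the order asked, and still so for the second after the job is handed in, with the robot touching nothing.
It also fails if it takes over 48 s, if anything falls off the work surface, if the arm or the gripper's body presses on something with over 40 N, if the wrist force passes 120 N, or if a joint passes its speed limit or range.

### The arm

A 6-joint arm with a two-finger parallel gripper is mounted at the origin on the work surface. World frame = base frame: x ahead of the robot, y to its left, z up, the work surface at z = 0. Lengths are in m, angles in rad, forces in N, time in s.
With the tool pointing down it reaches from about 0.325 to 0.9 m from the base axis. Payload 6.1 kg.
Tool frame: the origin (TCP) lies midway between the tips of the shut fingers; the grasp point (between the pads) lies 19 mm behind it (env.pinch_z is the distance from the TCP to the grasp point, in m); z points along the fingers, y is the line along which they close (so a half turn about z gives the same grasp; the last joint's range is limited). The gripper opens to 85 mm and grips with 20 to 120 N. Pads are 22 mm wide; open, the fingers measure 114 mm over their backs; the gripper's body (76 mm by 85 mm) begins 54 mm behind the grasp point. The pads swing forward as they close: fully open they stand 13 mm farther back than shut.
Start: joints at [1.161, 0.22, 1.526, -0, 1.395, -0.126], TCP at [0.175, 0.6, 0.231] pointing down, gripper open.
Joint ranges: [-2.98, 2.98], [-0.91, 2.08], [0.09, 2.57], [-1.24, 4.39], [0.2, 2.65], [-2.68, 2.68]. Speed limits (rad/s): [2.57, 2.57, 3.01, 3.14, 3.14, 3.14].

### API

Orientations are given as a unit quaternion [x, y, z, w].
In Python, from station import env gives the robot as it stands.
- The arm moves only by the tool apply_moves, never from a script. Its argument "motion" is text: rows parted by semicolons, each of 4 numbers parted by spaces: the shift along the tool's x, y, z in mm, then the turn about the tool's z in rad. A call has 1 to 20 rows; each row shifts and turns the commanded pose from where the row before left it, along the tool's axes as they then stand; what a row does not reach is not made up. A row lasts 1/8 s, in which the tool goes at most 62.5 mm and 10.7 degrees, less where a joint would pass 70% of its speed; a pose out of reach is approached as far as the arm can. A call with a gripper value outside its range is refused whole. "hand" is the opening, from 0 (shut) to 1 (fully open), set as the call begins (left out, the last holds). The fingers move at their own pace and stop on an object; "newtons" is the grip in N (left out, the last holds). Time passes only in rows, so rows that do not move let the fingers close. It gives the time, the measured TCP pose, the force, the opening and the grip force at its end, in the units of the state.
- env.get_state(): the state, without advancing time (a new reading comes with each control period).
- env.get_image(name): name is "scene" or "top" or "wrist"; returns the picture (400x640x3 uint8, red, green, blue); there is no depth.
- env.camera_model(name): a dict with "camera_matrix" (3x3 intrinsics, pixels), "rvec" (rotation vector, rad) and "tvec" (3), from world to camera coordinates, as OpenCV has them; the wrist camera has in their place "hand_eye" (4x4, takes a point from camera to tool coordinates, whose origin is the TCP and whose axes are the flange's). Camera axes: x right, y down, z forward; pixel columns grow to the right and rows downward; lengths in m; the calibration is good to about 2 mm. A picture is of the moment at which its call begins: read the wrist's pose just before it. camera_model takes no time and is no camera call.
- env.hand_in(): hands the job in; it is judged then, once.
The state is a dict: "clock": time; "joint_pos": joint angles; "dq": joint speeds; "joint_torque": joint torques, N m; "eef_pos": TCP position; "tcp_rot": TCP orientation; "wrist_force": force on the tool from outside, world axes, zero at the start; "wrist_torque": the same for the moment, N m; "width": opening from 0.0 (shut) to 1.0 (fully open); "finger_force": force on a finger pad.
Only numpy, scipy, OpenCV 4.12 (cv2) and the standard library are available. Lean on these libraries where they do the work, as an engineer would, in place of code of your own. Each camera call takes 0.05 s, during which the arm holds its last target. There are 200 camera calls.

## Working session

There is one attempt and no reset: what is moved stays moved. The work goes in short steps, Python scripts to look and compute and a tool call to move; the robot and the scene stay as the last step left them, time stands still between calls to the robot, and variables do not carry over. Pictures are saved under pics/ and viewed, at most 10 in all, crops included, and the job is handed in when it is done.

Besides the shell and the picture viewer there is one more tool, called after "Call:" by a JSON object that holds its "fn" and its "kwargs". apply_moves: Moves the arm, as the interface text tells. Its arguments: {"type":"object","properties":{"motion":{"type":"string"},"hand":{"type":"number"},"newtons":{"type":"number"}},"required":["motion"]}

```bash
mkdir -p pics; python3 - <<'E'
from station import env
import cv2
s=env.get_state();print({k:s[k] for k in('clock','eef_pos','tcp_rot','wrist_force','width')})
for n in('top','scene'):
    cv2.imwrite(f'pics/{n}0.png',env.get_image(n)[:,:,::-1]);m=env.camera_model(n);print(n,m)
print(env.camera_model('wrist'))
E
```

```text
{'clock': 0.0, 'eef_pos': array([0.17477927, 0.5994409 , 0.23018359]), 'tcp_rot': array([ 1.41427758e-01,  9.89948103e-01, -9.38764006e-04, -2.47279625e-04]), 'wrist_force': array([-0.30505931, -0.87922124, -0.40216984]), 'width': 0.9996307755527835}
top {'camera_matrix': array([[383.27981967,   0.        , 312.47465396],
       [  0.        , 383.27981967, 201.43875334],
       [  0.        ,   0.        ,   1.        ]]), 'rvec': array([ 2.12501726, -2.12340234,  0.20949061]), 'tvec': array([0.01069783, 0.59376825, 0.8222189 ])}
scene {'camera_matrix': array([[438.83429117,   0.        , 329.60675483],
       [  0.        , 438.83429117, 203.18150159],
       [  0.        ,   0.        ,   1.        ]]), 'rvec': array([ 2.12596798,  1.19548855, -0.45870288]), 'tvec': array([-0.31696253, -0.3081964 ,  1.47523948])}
{'camera_matrix': array([[342.01977747,   0.        , 314.70083251],
       [  0.        , 342.01977747, 197.06904674],
       [  0.        ,   0.        ,   1.        ]]), 'hand_eye': array([[ 7.11365437e-05, -9.48314453e-01, -3.17332148e-01,
         8.08827974e-02],
       [ 9.99999968e-01, -9.97237984e-06,  2.53972041e-04,
         3.79281903e-04],
       [-2.44009914e-04, -3.17332156e-01,  9.48314422e-01,
        -1.43469384e-01],
       [ 0.00000000e+00,  0.00000000e+00,  0.00000000e+00,
         1.00000000e+00]])}
```

View pics/top0.png

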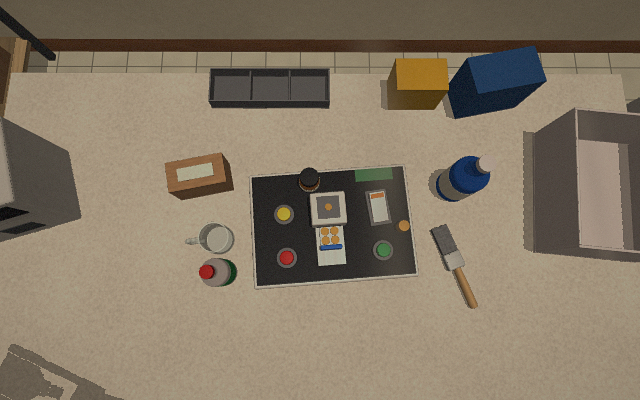

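View pics/scene0.png

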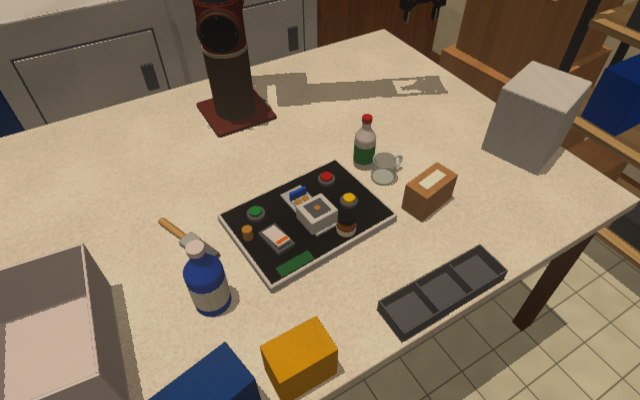

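The top view shows green key (383,250), red (287,258), yellow (284,214), rocker (379,206) with stripe at (377,195), tab (331,247) and tokens (404,226). The scene view agrees.

```bash
cat > h.py <<'E'
import numpy as np,cv2
from scipy.spatial.transform import Rotation as R
def cam(env,name,s=None):
    m=env.camera_model(name);K=m['camera_matrix']
    if name=='wrist':
        T=np.eye(4);T[:3,:3]=R.from_quat(s['tcp_rot']).as_matrix();T[:3,3]=s['eef_pos'];T=T@m['hand_eye']
        return K,T[:3,:3],T[:3,3]
    A=cv2.Rodrigues(m['rvec'])[0];return K,A.T,-A.T@m['tvec']
def onplane(c,uv,z):
    K,A,o=c;d=A@np.linalg.solve(K,[uv[0],uv[1],1]);return o+d*(z-o[2])/d[2]
def proj(c,p):
    K,A,o=c;q=K@(A.T@(np.array(p)-o));return q[:2]/q[2]
def blob(img,lo,hi,box):
    u0,v0,u1,v1=box;h=cv2.cvtColor(img[v0:v1,u0:u1],cv2.COLOR_RGB2HSV)
    m=cv2.inRange(h,lo,hi);n,l,st,c=cv2.connectedComponentsWithStats(m)
    i=1+np.argmax(st[1:,4]);return c[i]+[u0,v0],st[i]
E
python3 - <<'E'
from h import *
from station import env
img=cv2.imread('pics/top0.png')[:,:,::-1].copy();c=cam(env,'top')
for n,lo,hi,box,z in [('green',(45,90,40),(80,255,255),(365,232,402,268),.052),('red',(0,150,60),(8,255,255),(270,240,305,275),.052),('yellow',(22,130,60),(35,255,255),(267,197,302,232),.052),('stripe',(5,130,80),(20,255,255),(366,188,390,203),.058),('blue',(100,130,40),(125,255,255),(315,235,348,258),.066),('tokens',(5,100,60),(25,255,255),(394,214,416,238),.062)]:
    b,st=blob(img,lo,hi,box);print(n,b.round(1),st,onplane(c,b,z).round(4))
for uv in[(250,177),(405,165),(417,275),(256,288)]:print(uv,onplane(c,uv,.03).round(4))
cv2.imwrite('pics/topz.png',cv2.resize(img[155:295,240:430],None,fx=4,fy=4,interpolation=cv2.INTER_CUBIC)[:,:,::-1])
E
```

```text
green [383.  249.6] [ 12  11  13  14 145] [ 0.4843 -0.1479  0.052 ]
red [286.3 257.3] [ 10  11  14  14 150] [0.467  0.0699 0.052 ]
yellow [283.5 213.3] [ 10  10  14  13 133] [0.5669 0.0776 0.052 ]
stripe [377.  195.1] [ 5  5 13  5 51] [ 0.6086 -0.1372  0.058 ]
blue [331.2 246.5] [ 6  9 21  6 90] [ 0.4902 -0.0303  0.066 ]
tokens [403.1 225.6] [  2   6  14  12 120] [ 0.5374 -0.1931  0.062 ]
(250, 177) [0.6582 0.1604 0.03  ]
(405, 165) [ 0.6887 -0.2122  0.03  ]
(417, 275) [ 0.4282 -0.2277  0.03  ]
(256, 288) [0.3992 0.1388 0.03  ]
```

View pics/topz.png

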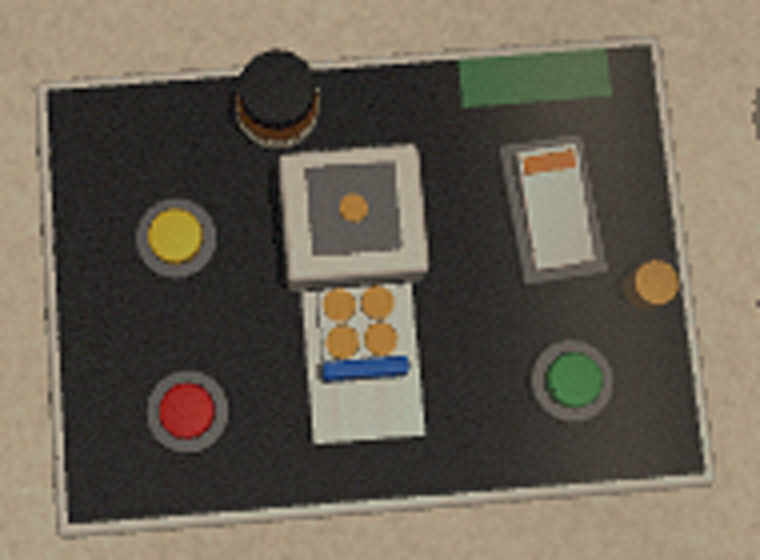

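Call:
{"fn": "apply_moves", "kwargs": {"motion": "0 0 -15 -0.182;0 0 -15 -0.182;-21 -50 0 0;-21 -50 0 0;-21 -50 0 0;-21 -50 0 0;-21 -50 0 0;-21 -50 0 0;-21 -50 0 0;-21 -50 0 0;-21 -50 0 0;-21 -50 0 0;-21 -50 0 0;-21 -50 0 0;-21 -50 0 0;0 0 0 0;0 0 0 0", "hand": 0}}

```text
clock: 2.22
eef_pos: [0.4987, -0.0258, 0.2607]
tcp_rot: [-0.04, 0.999, 0.0, -0.001]
wrist_force: [0.0, 0.8, -0.9]
width: 0.003
finger_force: 0.0
```

```bash
python3 - <<'E'
from h import *
from station import env
s=env.get_state();img=env.get_image('wrist');cv2.imwrite('pics/w1.png',img[:,:,::-1])
c=cam(env,'wrist',s);print(s['clock'],s['eef_pos'],R.from_quat(s['tcp_rot']).as_matrix().round(3),s['wrist_force'],s['width'])
for n,p in dict(green=(.4843,-.1479,.052),red=(.467,.0699,.052),yellow=(.5669,.0776,.052),stripe=(.6086,-.1372,.058),blue=(.4902,-.0303,.066)).items():print(n,proj(c,p).round(1))
E
```

```text
2.225 [ 0.4986659  -0.02581095  0.26068471] [[-0.997 -0.079 -0.001]
 [-0.079  0.997  0.001]
 [ 0.001  0.001 -1.   ]] [ 0.02865339  0.77966385 -0.85722242] 0.00299451147968072
green [197.2 141.1]
red [409.4 141.1]
yellow [401.4 230.4]
stripe [208.2 252.6]
blue [310.6 158.4]
```

View pics/w1.png

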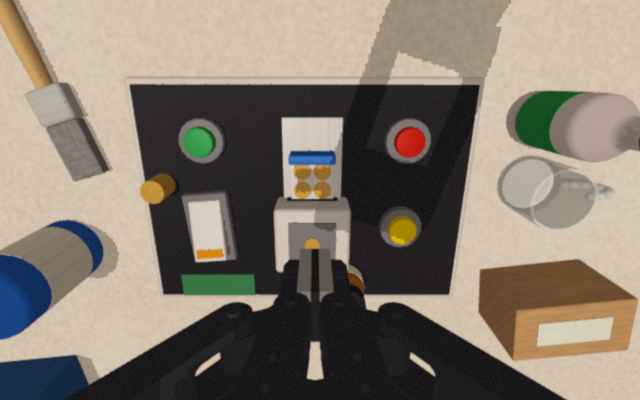

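The wrist view agrees with the top-view points to within about 2 px: green (199,142), red (410,142), yellow (402,231), stripe (210,254), tab (312,158). I'll refine using both views.

```bash
python3 - <<'E'
from h import *
from station import env
s=env.get_state();img=cv2.imread('pics/w1.png')[:,:,::-1].copy();c=cam(env,'wrist',s)
M=R.from_quat(s['tcp_rot']).as_matrix();P={}
for n,lo,hi,box,z in [('green',(45,90,40),(80,255,255),(170,112,230,170),.052),('red',(0,150,60),(8,255,255),(380,112,440,170),.052),('yellow',(22,130,60),(35,255,255),(372,200,430,255),.052),('stripe',(5,130,80),(20,255,255),(190,245,228,263),.058),('blue',(100,130,40),(125,255,255),(280,140,340,175),.066),('bluelow',(100,130,40),(125,255,255),(280,140,340,175),.052)]:
    b,st=blob(img,lo,hi,box);P[n]=onplane(c,b,z);print(n,b.round(1),st,P[n].round(4),'tool mm',(M.T@(P[n]-s['eef_pos'])*1000).round(1))
for v in (151,165):print(v,onplane(c,(312,v),.066).round(4),onplane(c,(312,v),.038).round(4))
v=P['green']-P['red'];print(np.linalg.norm(v),np.arctan2(v[0],-v[1]))
E
```

```text
green [198.6 141.7] [ 13  15  32  31 760] [ 0.4851 -0.146   0.052 ] tool mm [  23.  -119.4  208.8]
red [409.7 141.7] [ 15  15  31  31 733] [0.4677 0.0709 0.052 ] tool mm [ 23.   98.2 209. ]
yellow [401.7 229.8] [ 16  16  29  28 612] [0.5662 0.0786 0.052 ] tool mm [-75.9  97.9 208.9]
stripe [209.3 253.7] [  7   4  26  10 199] [ 0.6102 -0.1353  0.058 ] tool mm [-102.6 -118.8  202.7]
blue [311.8 157.6] [  9  12  46  12 540] [ 0.4894 -0.0286  0.066 ] tool mm [  9.4  -2.7 194.9]
bluelow [311.8 157.6] [  9  12  46  12 540] [ 0.4923 -0.0284  0.052 ] tool mm [  6.4  -2.8 208.9]
151 [ 0.4827 -0.0289  0.066 ] [ 0.488  -0.0287  0.038 ]
165 [ 0.4969 -0.0278  0.066 ] [ 0.5034 -0.0274  0.038 ]
0.2175829384079546 0.08031143467692042
```

Call:
{"fn": "apply_moves", "kwargs": {"motion": "-34 -40 0 0;-34 -40 0 0;-34 -40 0 0;0 0 45 0;0 0 45 0;0 0 45 0;0 0 35 0;0 0 10 0;0 0 0 0;0 0 0 0"}}

```text
clock: 3.52
eef_pos: [0.612, -0.1376, 0.0836]
tcp_rot: [-0.04, 0.999, -0.001, 0.002]
wrist_force: [-0.8, -0.3, 0.8]
width: -0.001
finger_force: 0.0
```

```bash
python3 - <<'E'
from h import *
from station import env
s=env.get_state();img=env.get_image('wrist')
print(s['clock'],s['eef_pos'],s['wrist_force'])
cv2.imwrite('pics/w2.png',img[:,:,::-1])
E
```

```text
3.525 [ 0.61199708 -0.13756522  0.08364635] [-0.83779203 -0.26198427  0.77279004]
```

View pics/w2.png

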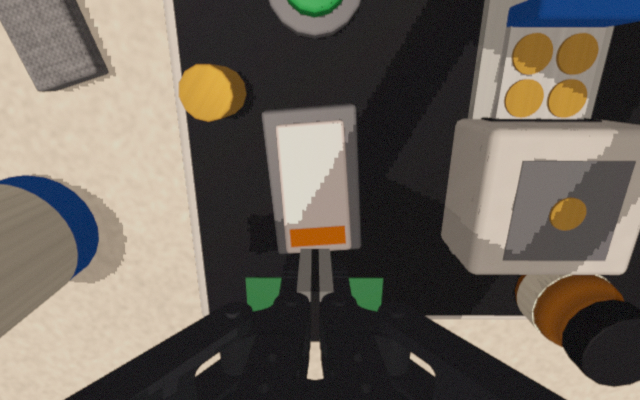

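The stripe is clear at (318,236), just ahead of the fingers, which hang centred on it.

```bash
python3 - <<'E'
from h import *
from station import env
s=env.get_state();img=cv2.imread('pics/w2.png')[:,:,::-1].copy();c=cam(env,'wrist',s)
M=R.from_quat(s['tcp_rot']).as_matrix()
b,st=blob(img,(5,130,80),(20,255,255),(280,215,360,250));p=onplane(c,b,.0577);print(b,st,p,M.T@(p-s['eef_pos'])*1000)
E
```

```text
[317.41975309 235.99382716] [ 10  11  56  21 972] [ 0.61021989 -0.13630444  0.0577    ] [ 1.77844796  1.58587661 25.99099369]
```

Call:
{"fn": "apply_moves", "kwargs": {"motion": "2 1 10 0;0 0 9 0;0 0 4 0;0 0 4 0;0 0 4 0;0 0 2 0;0 0 0 0;0 0 0 0"}}

```text
clock: 4.58
eef_pos: [0.6088, -0.1368, 0.0486]
tcp_rot: [-0.04, 0.999, -0.0, 0.0]
wrist_force: [1.7, 0.2, 2.5]
width: 0.001
finger_force: 1.3
```

Call:
{"fn": "apply_moves", "kwargs": {"motion": "0 0 1 0;0 0 1 0;0 0 0 0;0 0 0 0"}}

```text
clock: 5.08
eef_pos: [0.609, -0.1369, 0.048]
tcp_rot: [-0.04, 0.999, -0.0, 0.0]
wrist_force: [-2.3, 3.0, 11.2]
width: 0.002
finger_force: 5.3
```

Call:
{"fn": "apply_moves", "kwargs": {"motion": "0 0 1 0;0 0 1 0;0 0 0 0;0 0 0 0"}}

```text
clock: 5.58
eef_pos: [0.6091, -0.1369, 0.0476]
tcp_rot: [-0.04, 0.999, -0.0, 0.0]
wrist_force: [-5.7, 3.5, 20.8]
width: 0.002
finger_force: 9.9
```

Call:
{"fn": "apply_moves", "kwargs": {"motion": "0 0 -15 0;0 0 -30 0;0 0 -30 0;36 29.5 0 0;36 29.5 0 0;36 29.5 0 0;36 29.5 0 0;0 0 20 0;0 0 20 0;0 0 0 0;0 0 0 0"}}

```text
clock: 6.95
eef_pos: [0.4555, -0.0308, 0.0797]
tcp_rot: [-0.04, 0.999, -0.0, -0.0]
wrist_force: [-1.0, -0.7, 0.6]
width: -0.001
finger_force: 0.0
```

```bash
python3 - <<'E'
from h import *
from station import env
s=env.get_state();print(s['clock'],s['eef_pos'],s['wrist_force'])
a=env.get_image('wrist');b=env.get_image('top')
cv2.imwrite('pics/w3.png',np.vstack([cv2.resize(a,(512,320)),cv2.resize(b[180:290,240:430],(484,280),interpolation=cv2.INTER_CUBIC)[:,:,:] if 0 else cv2.resize(b[180:290,240:430],(512,280),interpolation=cv2.INTER_CUBIC)])[:,:,::-1])
E
```

```text
6.95 [ 0.4555254  -0.0308142   0.07970773] [-0.99622927 -0.68123129  0.57861381]
```

View pics/w3.png

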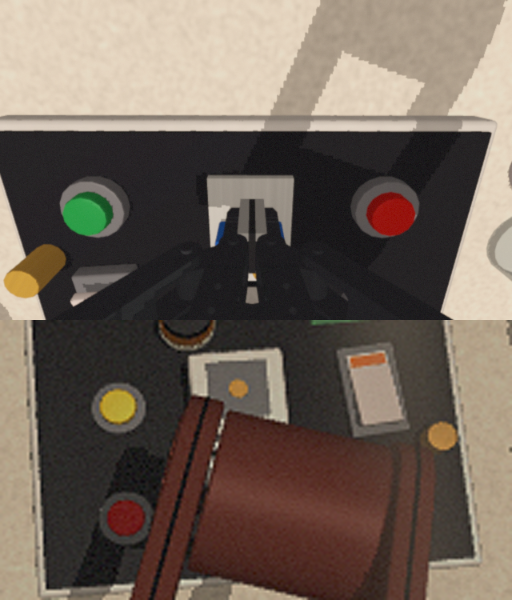

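Fingers hang in front of the blue tab, centred on it. The top view shows the rocker stripe now lying flat.

Call:
{"fn": "apply_moves", "kwargs": {"motion": "0 0 20 0;0 0 15 0;0 0 0 0;-6 0 0 0;-6 0 0 0;-6 0 0 0;-6 0 0 0;-6 0 0 0;-6 0 0 0;-6 0 0 0;0 0 0 0"}}

```text
clock: 8.43
eef_pos: [0.4981, -0.0271, 0.0443]
tcp_rot: [-0.04, 0.999, 0.0, 0.001]
wrist_force: [1.0, -0.5, 1.0]
width: 0.001
finger_force: 0.0
```

Call:
{"fn": "apply_moves", "kwargs": {"motion": "-4 0 0 0;-4 0 0 0;-2 0 0 0;0 0 0 0;0 0 0 0"}}

```text
clock: 9.05
eef_pos: [0.5075, -0.0263, 0.0443]
tcp_rot: [-0.04, 0.999, 0.0, 0.0]
wrist_force: [-0.1, -0.3, -0.6]
width: -0.002
finger_force: 0.5
```

Call:
{"fn": "apply_moves", "kwargs": {"motion": "-3 0 0 0;-3 0 0 0;-3 0 0 0"}}

```text
clock: 9.43
eef_pos: [0.516, -0.0256, 0.0442]
tcp_rot: [-0.04, 0.999, 0.0, -0.001]
wrist_force: [-12.9, -1.3, 7.3]
width: -0.004
finger_force: 6.7
```

```bash
python3 - <<'E'
from h import *
from station import env
s=env.get_state();print(s['clock'],s['eef_pos'],s['wrist_force'])
a=env.get_image('wrist');b=env.get_image('scene')
cv2.imwrite('pics/w4.png',np.vstack([a[100:340,160:480].repeat(2,0).repeat(2,1)[:300],cv2.resize(b[160:260,220:400],(640,300),interpolation=cv2.INTER_CUBIC)])[:,:,::-1])
E
```

```text
9.425 [ 0.51596287 -0.02563213  0.04421038] [-12.86722996  -1.28362167   7.33808632]
```

View pics/w4.png

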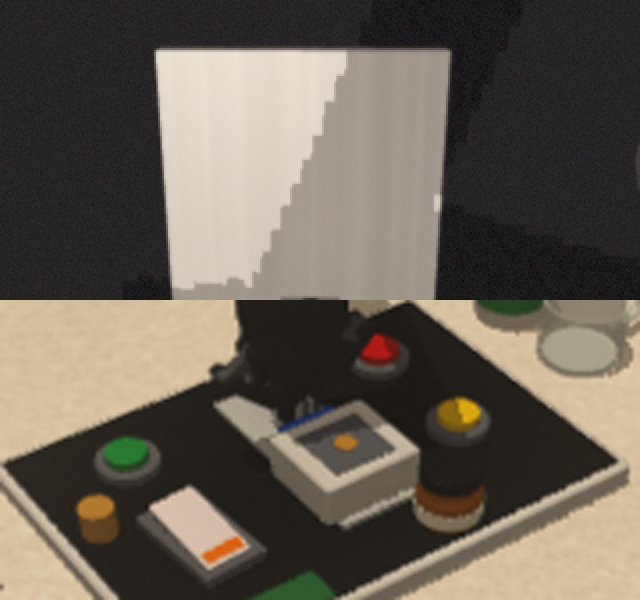

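The tab is almost touching the coin box and the rocker lies tipped. I'll press a little more to confirm the stop.

Call:
{"fn": "apply_moves", "kwargs": {"motion": "-1.5 0 0 0;0 0 0 0;-1.5 0 0 0;0 0 0 0;0 0 0 0"}}

```text
clock: 10.15
eef_pos: [0.5159, -0.0256, 0.0438]
tcp_rot: [-0.04, 0.999, 0.0, -0.004]
wrist_force: [-16.4, -2.0, 11.0]
width: -0.001
finger_force: 8.2
```

Call:
{"fn": "apply_moves", "kwargs": {"motion": "10 0 0 0;20 0 0 0;0 0 -20 0;0 0 -25 0;4 -38 0 0;4 -40 0 0;5 -40 0 0;0 0 0 0;0 0 0 0"}}

```text
clock: 11.28
eef_pos: [0.4862, -0.1464, 0.0894]
tcp_rot: [-0.04, 0.999, 0.0, 0.001]
wrist_force: [0.1, 0.9, -0.3]
width: -0.002
finger_force: 0.0
```

```bash
python3 - <<'E'
from h import *
from station import env
s=env.get_state();M=R.from_quat(s['tcp_rot']).as_matrix();print(s['clock'],s['eef_pos'],s['wrist_force'],M.T@(np.array([.4848,-.1466,.052])-s['eef_pos'])*1000)
a=env.get_image('wrist');b=env.get_image('scene')
cv2.imwrite('pics/w5.png',np.vstack([cv2.resize(a,(480,300)),cv2.resize(b[160:260,220:380],(480,300),interpolation=cv2.INTER_CUBIC)])[:,:,::-1])
E
```

```text
11.275 [ 0.48615711 -0.1464016   0.08944143] [ 0.09192908  0.93414677 -0.34030349] [ 1.4079199  -0.0902743  37.43997228]
```

View pics/w5.png

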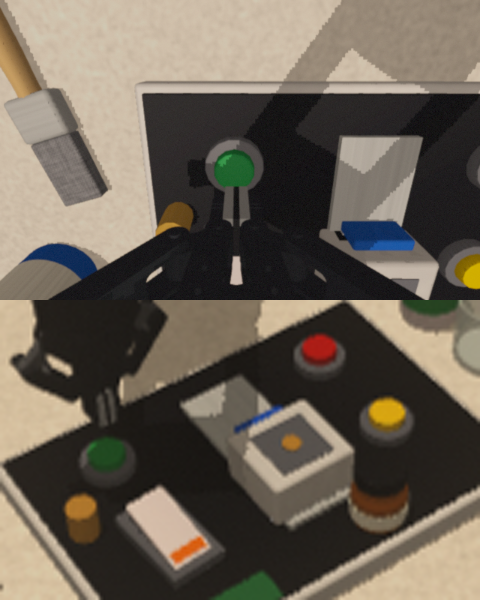

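The tab sits against the coin box and the fingers hang over the green key. Now I'll press it.

Call:
{"fn": "apply_moves", "kwargs": {"motion": "1 0 15 0;0 0 15 0;0 0 4 0;0 0 3 0;0 0 2 0;0 0 2 0;0 0 2 0;0 0 1 0;0 0 1 0;0 0 0 0;0 0 0 0"}}

```text
clock: 12.75
eef_pos: [0.4851, -0.1467, 0.0459]
tcp_rot: [-0.04, 0.999, -0.0, 0.0]
wrist_force: [-7.3, 4.3, 16.4]
width: -0.002
finger_force: 7.8
```

Call:
{"fn": "apply_moves", "kwargs": {"motion": "0 0 0 0;0 0 0 0;0 0 0 0;0 0 0 0;0 0 0 0;0 0 0 0;0 0 0 0;0 0 0 0;0 0 0 0;0 0 0 0;0 0 0 0;0 0 0 0;0 0 0 0;0 0 0 0;0 0 0 0;0 0 0 0"}}

```text
clock: 14.75
eef_pos: [0.4851, -0.1467, 0.0459]
tcp_rot: [-0.04, 0.999, -0.0, 0.0]
wrist_force: [-6.9, 3.4, 15.5]
width: 0.002
finger_force: 7.7
```

Call:
{"fn": "apply_moves", "kwargs": {"motion": "0 0 -10 0;0 0 -20 0;0 0 -40 0;0 0 -40 0;0 0 -40 0;0 0 0 0;0 0 0 0;0 0 0 0"}}

```text
clock: 15.75
eef_pos: [0.4839, -0.1462, 0.1926]
tcp_rot: [-0.04, 0.999, 0.001, -0.001]
wrist_force: [-0.2, 0.6, 0.6]
width: -0.001
finger_force: 0.0
```

```bash
python3 - <<'E'
from h import *
from station import env
s=env.get_state();print(s['clock'],s['eef_pos'],s['wrist_force'])
a=env.get_image('wrist');b=env.get_image('scene')
cv2.imwrite('pics/w6.png',np.vstack([cv2.resize(a,(480,300)),cv2.resize(b[160:260,220:380],(480,300),interpolation=cv2.INTER_CUBIC)])[:,:,::-1])
E
```

```text
15.75 [ 0.48391066 -0.14619276  0.19263907] [-0.16975317  0.62752474  0.58669428]
```

View pics/w6.png

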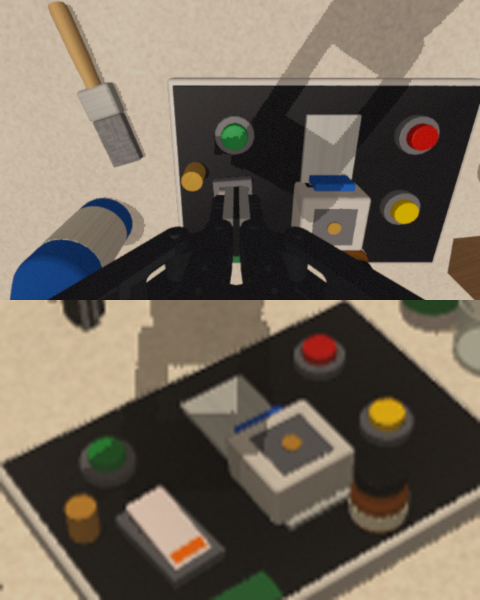

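The rocker is still tipped, the slide is home, the green key is up, nothing else has moved, and the arm is clear.

```bash
python3 -c "
from station import env
print(env.hand_in())"
```

```text
the job is handed in; nothing more can be done
None
```

I tipped the rocker right over, pushed the slide home, then held the green key down for just over two seconds and released it; the job was handed in at about 16 s with the arm clear, and the verdict was not shown.

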